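# Refit the filter cover of the bench dust extractor

### The arm

A 7-joint arm with a two-finger parallel gripper is mounted at the origin on a cart in front of the work surface, level with it; the furniture and walls round the work are solid. World frame = base frame: x ahead of the robot, y to its left, z up, the work surface at z = 0. Lengths are in m, angles in rad, forces in N, time in s.
With the tool pointing down it reaches from about 0.4 to 0.85 m from the base axis. Payload 10.4 kg.
Tool frame: the origin (TCP) lies at the very end of the fingers, on their centre line; the grasp point (between the pads) lies 19 mm behind it (robot.grip_depth is the distance from the TCP to the grasp point, in m); z points along the fingers, y is the line along which they close (so a half turn about z gives the same grasp; the last joint's range is limited). The gripper opens to 85 mm and grips with 20 to 120 N. Pads are 22 mm wide; open, the fingers measure 114 mm over their backs; the gripper's body (76 mm by 85 mm) begins 54 mm behind the grasp point. The pads swing forward as they close: fully open they stand 13 mm farther back than shut.
Start: joints at [1.17, 0.332, -0.065, 1.46, 0.022, 1.35, -0.088], TCP at [0.231, -0.581, 0.205] pointing down, gripper open.
Joint ranges: [-2.6, 2.6], [-0.5, 2.12], [-1.47, 1.34], [0.16, 2.42], [-1.27, 4.41], [0.06, 2.06], [-2.6, 2.6]. Speed limits (rad/s): [2.22, 2.22, 2.79, 2.79, 3.14, 3.14, 3.14].

### API

Orientations are given as a unit quaternion [w, x, y, z].
In Python, from workcell import robot, vision, workorder gives the robot as it stands.
- The arm moves only by the tool drive_tool, never from a script. Its argument "targets" is a list of rows, each an object with "dp": the shift along the tool's x, y, z as a fraction of full scale, a list of three; "dr": the turn, a rotation vector about the tool's x, y, z as a fraction of full scale, a list of three; "hand": the closure, from -1 (fully open) to 1 (shut), so that 0 is half open. A call has 1 to 12 rows; each row shifts and turns the commanded pose from where the row before left it, along the tool's axes as they then stand; what a row does not reach is not made up. Full scale, the value 1, is 0.75 m for a shift and pi rad for a turn. A row lasts 1/10 s, in which the tool goes at most 50 mm and 8.59 degrees, less where a joint would pass 70% of its speed; a pose out of reach is approached as far as the arm can. A call with a number of a shift or a turn outside -1 to 1 is refused whole. A call with a gripper value outside its range is refused whole. The fingers move at their own pace and stop on an object; "newtons" is the grip in N (left out, the last holds). Time passes only in rows, so rows that do not move let the fingers close. It gives the time, the measured TCP pose, the force, the opening and the grip force at its end, in the units of the state.
- robot.get_obs(): the state, without advancing time (a new reading comes with each control period).
- vision.capture(name): name is "scene" or "side" or "wrist"; returns a dict with "img" (480x640x3 uint8, blue, green, red), "fx", "fy", "cx", "cy" (pixels), "D" ([k1, k2, p1, p2, k3] as OpenCV has them; the pictures are not rectified), "eye" and "rotation" of the camera in the world. Camera axes: x right, y down, z forward; pixel columns grow to the right and rows downward; lengths in m; the calibration is good to about 2 mm. A picture is of the moment at which its call begins. There is no depth.
- workorder.sign_off(): hands the job in; it is judged then, once.
The state is a dict: "time": time; "joint_positions": joint angles; "qd": joint speeds; "joint_efforts": joint torques, N m; "tool_pos": TCP position; "tool_rot": TCP orientation; "ft_force": force on the tool from outside, world axes, zero at the start; "wrist_torque": the same for the moment, N m; "gripper_width": finger opening in m; "finger_force": force on a finger pad.
Only numpy, scipy, OpenCV 4.12 (cv2) and the standard library are available. Lean on these libraries where they do the work, as an engineer would, in place of code of your own. Each camera call takes 0.05 s, during which the arm holds its last target. There are 200 camera calls.

### The job

Put the dark filter cover back on the bench dust extractor: pick it up by its upright grip, hook its wide lip under the ledge of the grey tray with the cover tilted, and slide it in until you feel it stop. Then swing the other end down and press until the orange catch snaps over the tab, and let go. The plastic is thin and the tray never sits in quite the same place, so feel your way: never press harder than about 35 N, do not shove the extractor along the table, and leave the jars and the pounce bag standing where they are.

Things in the scene. Friction and masses are not known exactly. Their poses are not given: they have to be found in the camera images.
- extractor: Light-grey box, 210 (x) x 136 (y) x 88 mm, 1.5 kg, standing loose on rubber feet; origin under its middle, z up; x runs from the ledge end (-x; grille and red switch in that end face) to the catch end (+x; orange catch). A mid-grey filter tray, top z 88, is screwed into it, set anywhere from 12 mm towards -x to 12 mm towards +x of the middle. That is not measured: feel for it.
- opening (a point): Middle of the tray's opening, level with its top, were the tray in the middle: x -7, y 0, z 88 mm in the box's frame; axes the box's; does not follow the tray. Opening then (add the tray's offset to each x): from the ledge's edge at x -63 to the end wall at 55, y -46 to 46. The cover's plate will rest on the filter's black seal, z 80 to 82, differing with the filter.
- catch (a joint): Orange sprung catch at the tray's +x end, slides along the box's x: 0 m fully out (locking), up to 0.010 m back. Nose 30 mm wide, tip at x 48.5 (tray in the middle), underside z 86.3; its bevel rises from the tip, z 87, to x 55, z 99: the tab pressed down on it drives it back 5 to 7 mm, then it snaps out over the tab. Pressing near the tab takes 5 to 12 N.
- cover_grip (a point): Middle of the upright grip on the loose dark blue-grey filter cover (about 140 g, flat on the table at first). Grip 12 (x) x 60 (y) x 28 mm high, from 14 below this point to 14 above. Axes are the cover's: z out of its top, x from lip to tab. In the cover's frame (mm, z 0 is what stands on the table) this point is x 14, y 0, z 25; plate x -53 to 53, y -43 to 43, z 3 to 11.
- cover_lip (a point): Tip of the cover's lip: x -65, y 0, z 2 mm in the cover's frame; axes the cover's. Lip x -65 to -53, y -32 to 32, z 0 to 4. It belongs under the ledge (4 thick, underside z 84; below it a pocket, floor z 73, stop wall 10 behind the ledge's edge). Hook it in with the tab end raised 15 to 22 degrees (flat, the cover is too long), home to within 2 mm of the stop.
- cover_tab (a point): End of the cover's tab, mid width and thickness: x 61, y 0, z 5 mm in the cover's frame; axes the cover's. Tab x 53 to 61, y -16 to 16, z 3 to 7. Seated: this point at z 82 to 84 in the box's frame, the cover's axes parallel to the box's. Two ribs under the plate (z 0 to 3, x -34 to 34, y at 24 and -24) go inside the seal.
- rinse_jar: Clear water jar 54 mm across, 61 high, beside the extractor; origin under its middle. To be left alone.
- pigment_jar_a: Green pigment jar with white lid, 40 mm across, 54 high; origin under its middle. To be left alone.
- pigment_jar_b: Dark blue pigment jar with white lid, 38 mm across, 52 high; origin under its middle. To be left alone.
- pounce_pad: Small black tied pounce bag, 35 mm across, 40 high; origin under its middle. To be left alone.

How it is judged:
By the outcome, as a careful person would: the job done as asked, in the order asked, and still so for the second after the job is handed in, with the robot touching nothing.
It also fails if it takes over 64 s, if anything falls off the work surface, if the arm or the gripper's body presses on something with over 40 N, if the wrist force passes 120 N, or if a joint passes its speed limit or range.

## Working session

There is one attempt and no reset: what is moved stays moved. The work goes in short steps, Python scripts to look and compute and a tool call to move; the robot and the scene stay as the last step left them, time stands still between calls to the robot, and variables do not carry over. Pictures are saved under pics/ and viewed, at most 10 in all, crops included, and the job is handed in when it is done.

Besides the shell and the picture viewer there is one more tool, called after "Call:" by a JSON object that holds its "fn" and its "kwargs". drive_tool: Moves the arm, as the interface text tells. Its arguments: {"type":"object","properties":{"targets":{"type":"array","items":{"type":"object","properties":{"dp":{"type":"array","items":{"type":"number","minimum":-1,"maximum":1}},"dr":{"type":"array","items":{"type":"number","minimum":-1,"maximum":1}},"hand":{"type":"number"}}}},"newtons":{"type":"number"}},"required":["targets"]}

```bash
mkdir -p pics; ls; python3 - <<'E'
from workcell import robot, vision
import cv2, pickle, numpy as np
o=robot.get_obs(); print({k:np.round(v,3).tolist() for k,v in o.items()})
d={n:vision.capture(n) for n in("scene","side","wrist")}
pickle.dump(d,open("cap0.pkl","wb"))
for n,c in d.items():
    cv2.imwrite(f"pics/{n}0.png",c["img"]); print(n,c["fx"],c["cx"],c["cy"],c["D"],np.round(c["eye"],3),np.round(c["rotation"],3).tolist())
E
```

```text
pics
{'time': 0.0, 'joint_positions': [1.17, 0.333, -0.065, 1.461, 0.022, 1.35, -0.088], 'qd': [-0.001, -0.0, 0.001, -0.001, -0.002, 0.001, 0.001], 'joint_efforts': [-0.0, -62.544, 0.049, -39.161, 0.016, 0.01, 0.0], 'tool_pos': [0.23, -0.581, 0.205], 'tool_rot': [-0.001, 0.982, 0.188, -0.0], 'ft_force': [0.052, -0.194, -0.197], 'wrist_torque': [0.053, -0.005, -0.041], 'finger_force': 0.0, 'gripper_width': 0.086}
scene 598.96817720121 319.74081318576293 238.5674294716814 [-0.05820048  0.          0.          0.          0.        ] [0.118 1.173 0.817] [0.1, -0.203, 0.882, -0.413]
side 452.65411014887474 321.2628518340632 243.02164167733912 [-0.04993925  0.          0.          0.          0.        ] [ 0.468 -0.227  0.628] [-0.426, 0.904, -0.031, 0.007]
wrist 340.53161435064607 324.31372432685276 243.19900841099602 [-0.05905981  0.          0.          0.          0.        ] [ 0.292 -0.556  0.374] [0.109, 0.82, -0.557, -0.075]
```

View pics/scene0.png

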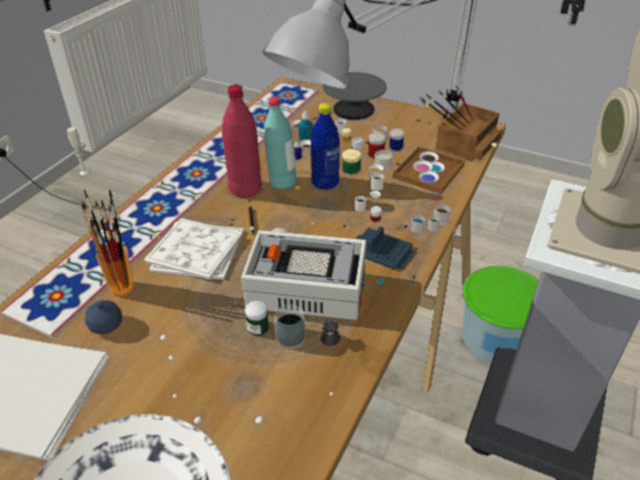

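View pics/side0.png

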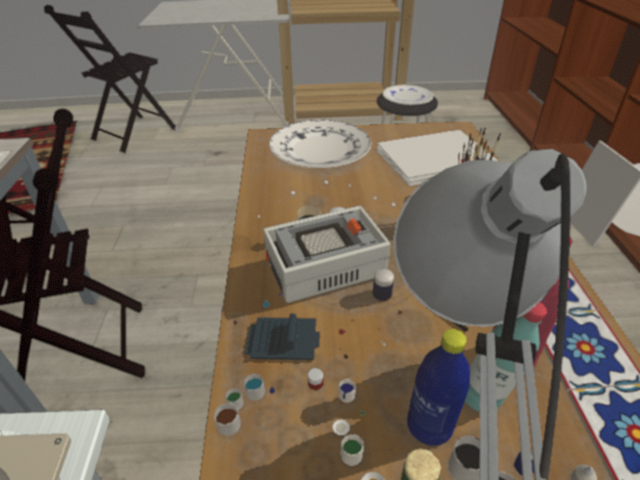

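```bash
python3 - <<'E'
import cv2,pickle
d=pickle.load(open("cap0.pkl","rb"))
a=d["scene"]["img"][220:370,230:430]; cv2.imwrite("pics/sc1.png",cv2.resize(a,(800,600),interpolation=cv2.INTER_CUBIC))
a=d["side"]["img"][200:368,236:402]; cv2.imwrite("pics/si1.png",cv2.resize(a,None,fx=3.5,fy=3.5,interpolation=cv2.INTER_CUBIC))
E
```

```text
(no output)
```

View pics/sc1.png

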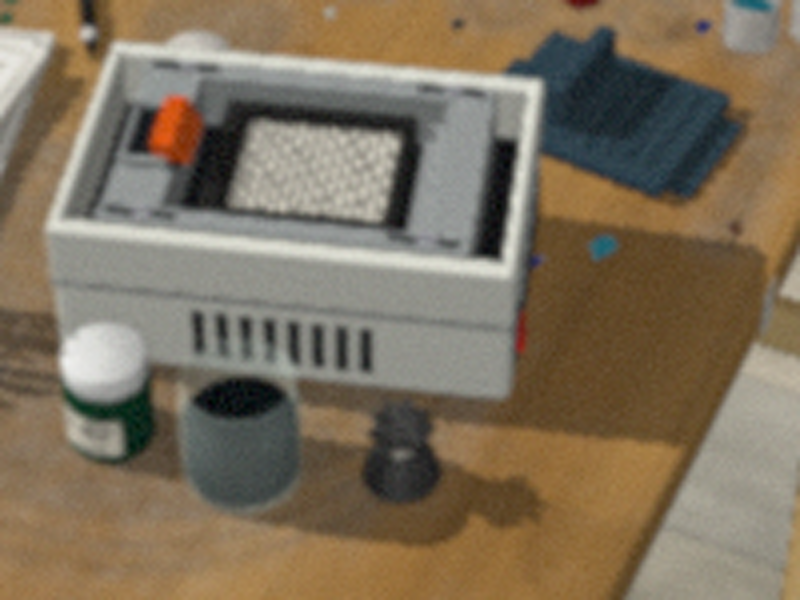

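View pics/si1.png

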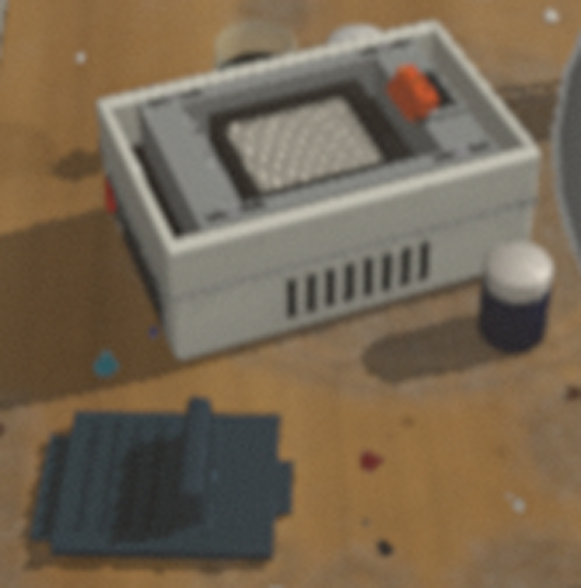

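```bash
cat > h.py <<'E'
import numpy as np, cv2
from scipy.spatial.transform import Rotation as R
def rot(q): return R.from_quat(np.roll(q,-1))
def ray(c,uv):
    K=np.array([[c["fx"],0,c["cx"]],[0,c["fy"],c["cy"]],[0,0,1]])
    p=cv2.undistortPoints(np.array(uv,float).reshape(-1,1,2),K,np.array(c["D"])).reshape(-1,2)
    r=np.asarray(c["rotation"]); Rm=rot(r).as_matrix() if r.size==4 else r
    d=np.c_[p,np.ones(len(p))]@Rm.T
    return np.asarray(c["eye"]),d/np.linalg.norm(d,axis=1,keepdims=True)
def plane(c,uv,z):
    e,d=ray(c,uv); return e+d*((z-e[2])/d[:,2])[:,None]
def tri(c1,u1,c2,u2):
    e1,d1=ray(c1,u1);e2,d2=ray(c2,u2);out=[]
    for a,b in zip(d1,d2):
        s=np.linalg.lstsq(np.c_[a,-b],e2-e1,rcond=None)[0]
        p,q=e1+s[0]*a,e2+s[1]*b; out.append([*((p+q)/2),np.linalg.norm(p-q)])
    return np.array(out)
def proj(c,P):
    r=np.asarray(c["rotation"]); Rm=rot(r).as_matrix() if r.size==4 else r
    K=np.array([[c["fx"],0,c["cx"]],[0,c["fy"],c["cy"]],[0,0,1]])
    q=(np.asarray(P)-c["eye"])@Rm
    return cv2.projectPoints(q.reshape(-1,1,3),np.zeros(3),np.zeros(3),K,np.array(c["D"]))[0].reshape(-1,2)
E
python3 - <<'E'
from h import *; import pickle
np.set_printoptions(precision=4,suppress=True)
d=pickle.load(open("cap0.pkl","rb")); S,D=d["scene"],d["side"]
fs=lambda a:np.array(a)/4+[229.6,219.6]; fd=lambda a:np.array(a)/3.5+[235.6,199.6]
# corner order: C_near?(catch,+), etc: side far-left, near-left, near-right, far-right
sd=fd([(100,102),(175,250),(538,153),(435,22)])
sc=fs([(515,270),(543,78),(115,43),(48,232)])
T=tri(S,sc,D,sd);print(T)
P=plane(D,sd,.088);print("side plane",P); print(plane(S,sc,.088))
for A in(P,plane(S,sc,.088),T): print([round(float(np.linalg.norm(A[i-1,:2]-A[i,:2])),4) for i in range(4)],A[:,:3].mean(0),np.degrees(np.arctan2(*(A[3]+A[2]-A[0]-A[1])[[1,0]])))
cov=plane(D,fd([(52,553),(78,412),(278,416),(270,556)]),.011);print("cover",cov,cov.mean(0),[round(float(np.linalg.norm(cov[i-1,:2]-cov[i,:2])),4) for i in range(4)])
v=cov[3]+cov[2]-cov[0]-cov[1];print(np.degrees(np.arctan2(v[1],v[0])))
print("lip",plane(D,fd([(35,538),(55,435)]),.004),"tab",plane(D,fd([(291,462),(285,515)]),.007))
print("grip top",plane(D,fd([(200,398),(196,490)]),.039), "scene plate/tab", plane(S,fs([(738,100)]),.011))
print("rays", ray(D,[(320,240)])[1],ray(S,[(320,240)])[1])
E
```

```text
[[0.3927 0.4777 0.0871 0.0027]
 [0.4333 0.3526 0.0874 0.0049]
 [0.6295 0.416  0.0859 0.0005]
 [0.5899 0.5428 0.0847 0.002 ]]
side plane [[0.3941 0.477  0.088 ]
 [0.4356 0.353  0.088 ]
 [0.6291 0.4136 0.088 ]
 [0.5901 0.5389 0.088 ]]
[[0.391  0.4784 0.088 ]
 [0.4305 0.3532 0.088 ]
 [0.6277 0.4182 0.088 ]
 [0.5865 0.5459 0.088 ]]
[0.2055, 0.1308, 0.2028, 0.1312] [0.5122 0.4456 0.088 ] 17.455064625857364
[0.2069, 0.1313, 0.2077, 0.1341] [0.5089 0.4489 0.088 ] 18.640483570257278
[0.2076, 0.1315, 0.2062, 0.1329] [0.5113 0.4473 0.0863] 18.089407691010667
cover [[0.3723 0.2312 0.011 ]
 [0.3809 0.318  0.011 ]
 [0.483  0.3078 0.011 ]
 [0.4747 0.2223 0.011 ]] [0.4277 0.2698 0.011 ] [0.1027, 0.0872, 0.1026, 0.0859]
-5.324308946495164
lip [[0.3626 0.2457 0.004 ]
 [0.3688 0.3095 0.004 ]] tab [[0.4879 0.2808 0.007 ]
 [0.4831 0.2485 0.007 ]]
grip top [[0.4446 0.298  0.039 ]
 [0.4419 0.2413 0.039 ]] scene plate/tab [[0.3652 0.2393 0.011 ]]
rays [[ 0.0378  0.7737 -0.6324]] [[ 0.3422 -0.6867 -0.6413]]
```

```bash
cat >> h.py <<'E'
def plan(o,tp,trot):
    """returns tool-frame shift (mm), fraction, and rotvec fraction, to go from obs pose to target"""
    r0=rot(o["tool_rot"]); dp=r0.inv().apply(np.array(tp)-o["tool_pos"]); dr=(r0.inv()*trot).as_rotvec()
    return dp/0.75, dr/np.pi
def toolrot(yaw,pitch=0):
    "tool frame for cover frame with yaw deg, tab raised pitch deg: Xt=cy, Yt=cx, Zt=-cz"
    C=(R.from_euler("z",yaw,degrees=True)*R.from_euler("y",-pitch,degrees=True)).as_matrix()
    return R.from_matrix(np.c_[C[:,1],C[:,0],-C[:,2]])
E
python3 - <<'E'
from h import *; import pickle
from workcell import robot
np.set_printoptions(precision=4,suppress=True)
d=pickle.load(open("cap0.pkl","rb")); S,D=d["scene"],d["side"]
print("bottle bases side blue,teal,red?",plane(D,[(430,438),(490,390)],0))
print("scene bases red,teal,blue",plane(S,[(244,192),(282,185),(325,186)],0))
print("bottle tops blue",tri(S,[(324,106)],D,[(455,335)]))
print("lamp shade rim/neck",tri(S,[(305,60)],D,[(460,240)]), tri(S,[(350,15)],D,[(560,165)]))
print("jars near",plane(D,[(340,430),(350,460),(348,395),(315,385),(255,395),(228,430),(420,470),(470,460)],0.0))
print("navy jar, etc",plane(D,[(384,298)],0),plane(S,[(257,332),(289,343),(331,342)],0))
o=robot.get_obs(); print(o["tool_pos"],plan(o,[.45,-.1,.25],toolrot(-5.3)))
E
```

```text
bottle bases side blue,teal,red? [[0.6363 0.0792 0.    ]
 [0.7492 0.1488 0.    ]]
scene bases red,teal,blue [[0.7936 0.2174 0.    ]
 [0.7265 0.1535 0.    ]
 [0.6317 0.113  0.    ]]
bottle tops blue [[0.6404 0.1014 0.2039 0.0028]]
lamp shade rim/neck [[0.6495 0.1485 0.3184 0.0209]] [[0.6323 0.0524 0.4266 0.0883]]
jars near [[0.5083 0.1013 0.    ]
 [0.518  0.0562 0.    ]
 [0.5261 0.1578 0.    ]
 [0.4759 0.1793 0.    ]
 [0.3815 0.1679 0.    ]
 [0.3445 0.1122 0.    ]
 [0.6118 0.0351 0.    ]
 [0.6841 0.043  0.    ]]
navy jar, etc [[0.6164 0.3581 0.    ]] [[ 0.5426  0.5796  0.    ]
 [ 0.4785  0.5771 -0.    ]
 [ 0.4126  0.5427 -0.    ]]
[ 0.2304 -0.5807  0.2048] (array([ 0.5085, -0.4878, -0.0598]), array([-0.0003, -0.0002, -0.3503]))
```

Call:
{"fn": "drive_tool", "kwargs": {"targets": [{"dp": [0.039, -0.042, 0], "hand": -1}, {"dp": [0.039, -0.042, 0], "hand": -1}, {"dp": [0.039, -0.042, 0], "hand": -1}, {"dp": [0.039, -0.042, 0], "hand": -1}, {"dp": [0.039, -0.042, 0], "hand": -1}, {"dp": [0.039, -0.042, 0], "hand": -1}, {"dp": [0.039, -0.042, 0], "hand": -1}, {"dp": [0.039, -0.042, 0], "hand": -1}, {"dp": [0.039, -0.042, 0], "hand": -1}, {"dp": [0.039, -0.042, 0], "hand": -1}, {"dp": [0.039, -0.042, 0], "hand": -1}, {"dp": [0.039, -0.042, 0], "hand": -1}]}}

```text
schema error: expected keys dp, dr, hand
```

Call:
{"fn": "drive_tool", "kwargs": {"targets": [{"dr": [0, 0, -0.044], "hand": -1}, {"dr": [0, 0, -0.044], "hand": -1}, {"dr": [0, 0, -0.044], "hand": -1}, {"dr": [0, 0, -0.044], "hand": -1}, {"dr": [0, 0, -0.044], "hand": -1}, {"dr": [0, 0, -0.044], "hand": -1}, {"dr": [0, 0, -0.044], "hand": -1}, {"dr": [0, 0, -0.042], "hand": -1}]}}

```text
schema error: expected keys dp, dr, hand
```

```bash
python3 - <<'E'
from h import *
from workcell import robot
np.set_printoptions(precision=4,suppress=True)
o=robot.get_obs(); print(o["time"],o["tool_pos"],o["joint_positions"],o["ft_force"],plan(o,[.40,.14,.19],toolrot(-5.3)),plan(o,[.442,.2685,.16],toolrot(-5.3)))
E
```

```text
0.15 [ 0.2304 -0.5807  0.2048] [ 1.1704  0.3327 -0.0647  1.4607  0.0216  1.3499 -0.0885] [ 0.0962 -0.4868 -0.7079] (array([ 0.5646, -0.8097,  0.0206]), array([-0.0003, -0.0002, -0.3503])) (array([ 0.6798, -0.9483,  0.0607]), array([-0.0003, -0.0002, -0.3503]))
```

Call:
{"fn": "drive_tool", "kwargs": {"targets": [{"dp": [0.039, -0.042, 0], "dr": [0, 0, 0], "hand": -1}, {"dp": [0.039, -0.042, 0], "dr": [0, 0, 0], "hand": -1}, {"dp": [0.039, -0.042, 0], "dr": [0, 0, 0], "hand": -1}, {"dp": [0.039, -0.042, 0], "dr": [0, 0, 0], "hand": -1}, {"dp": [0.039, -0.042, 0], "dr": [0, 0, 0], "hand": -1}, {"dp": [0.039, -0.042, 0], "dr": [0, 0, 0], "hand": -1}, {"dp": [0.039, -0.042, 0], "dr": [0, 0, 0], "hand": -1}, {"dp": [0.039, -0.042, 0], "dr": [0, 0, 0], "hand": -1}, {"dp": [0.039, -0.042, 0], "dr": [0, 0, 0], "hand": -1}, {"dp": [0.039, -0.042, 0], "dr": [0, 0, 0], "hand": -1}, {"dp": [0.039, -0.042, 0], "dr": [0, 0, 0], "hand": -1}, {"dp": [0.039, -0.042, 0], "dr": [0, 0, 0], "hand": -1}]}}

```text
time: 1.35
tool_pos: [0.4176, -0.0984, 0.2054]
tool_rot: [0.0, 0.982, 0.188, 0.0]
ft_force: [1.0, 0.3, -0.0]
gripper_width: 0.085
finger_force: 0.0
```

Call:
{"fn": "drive_tool", "kwargs": {"targets": [{"dp": [0, 0, 0], "dr": [0, 0, -0.044], "hand": -1}, {"dp": [0, 0, 0], "dr": [0, 0, -0.044], "hand": -1}, {"dp": [0, 0, 0], "dr": [0, 0, -0.044], "hand": -1}, {"dp": [0, 0, 0], "dr": [0, 0, -0.044], "hand": -1}, {"dp": [0, 0, 0], "dr": [0, 0, -0.044], "hand": -1}, {"dp": [0, 0, 0], "dr": [0, 0, -0.044], "hand": -1}, {"dp": [0, 0, 0], "dr": [0, 0, -0.044], "hand": -1}, {"dp": [0, 0, 0], "dr": [0, 0, -0.042], "hand": -1}]}}

```text
time: 2.15
tool_pos: [0.4172, -0.1001, 0.2053]
tool_rot: [-0.0, 0.737, 0.675, -0.0]
ft_force: [1.3, -0.1, 0.6]
gripper_width: 0.0856
finger_force: 0.0
```

```bash
python3 - <<'E'
from h import *
from workcell import robot
np.set_printoptions(precision=4,suppress=True)
o=robot.get_obs(); print(o["time"],o["tool_pos"],o["joint_positions"],o["ft_force"],plan(o,[.40,.14,.19],toolrot(-5.3)),plan(o,[.442,.2685,.16],toolrot(-5.3)))
E
```

```text
2.15 [ 0.4172 -0.1001  0.2053] [ 0.656  -0.085  -0.493   1.9184 -0.0416  1.2987  0.088 ] [ 1.2855 -0.1025  0.5582] (array([ 0.3169, -0.0509,  0.0203]), array([-0.0001,  0.    ,  0.0015])) (array([ 0.4925, -0.0101,  0.0603]), array([-0.0001,  0.    ,  0.0015]))
```

Call:
{"fn": "drive_tool", "kwargs": {"targets": [{"dp": [0.0453, -0.0073, 0.003], "dr": [0, 0, 0], "hand": -1}, {"dp": [0.0453, -0.0073, 0.003], "dr": [0, 0, 0], "hand": -1}, {"dp": [0.0453, -0.0073, 0.003], "dr": [0, 0, 0], "hand": -1}, {"dp": [0.0453, -0.0073, 0.003], "dr": [0, 0, 0], "hand": -1}, {"dp": [0.0453, -0.0073, 0.003], "dr": [0, 0, 0], "hand": -1}, {"dp": [0.0453, -0.0073, 0.003], "dr": [0, 0, 0], "hand": -1}, {"dp": [0.0453, -0.0073, 0.003], "dr": [0, 0, 0], "hand": -1}, {"dp": [0.035, 0.008, 0.008], "dr": [0, 0, 0], "hand": -1}, {"dp": [0.035, 0.008, 0.008], "dr": [0, 0, 0], "hand": -1}, {"dp": [0.035, 0.008, 0.008], "dr": [0, 0, 0], "hand": -1}, {"dp": [0.035, 0.008, 0.008], "dr": [0, 0, 0], "hand": -1}, {"dp": [0.035, 0.008, 0.008], "dr": [0, 0, 0], "hand": -1}]}}

```text
time: 3.35
tool_pos: [0.4438, 0.2689, 0.1592]
tool_rot: [0.0, 0.74, 0.673, -0.0]
ft_force: [0.2, -0.3, 0.5]
gripper_width: 0.0854
finger_force: 0.0
```

```bash
python3 - <<'E'
from h import *; import pickle
from workcell import robot,vision
np.set_printoptions(precision=4,suppress=True)
w=vision.capture("wrist"); pickle.dump(w,open("w1.pkl","wb")); cv2.imwrite("pics/w1.png",w["img"])
o=robot.get_obs(); print(o["time"],o["tool_pos"],o["joint_positions"],o["ft_force"],w["eye"],proj(w,[[.442,.2685,.039],[.511,.447,.088]]))
E
```

```text
3.4 [0.4436 0.2725 0.1583] [ 0.201   0.2552 -0.9468  1.7601  0.216   1.237  -0.8933] [-2.0896 -0.3329 -0.7821] [0.4499 0.3348 0.3288] [[322.535  230.2228]
 [404.9949 -39.9148]]
```

View pics/w1.png

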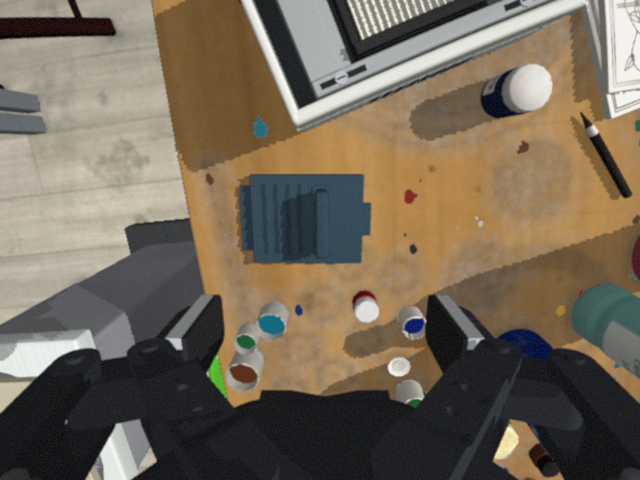

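```bash
python3 - <<'E'
from h import *; import pickle
from workcell import robot
np.set_printoptions(precision=4,suppress=True)
w=pickle.load(open("w1.pkl","rb"))
im=w["img"].astype(int); hsv=cv2.cvtColor(w["img"],cv2.COLOR_BGR2HSV)
m=cv2.inRange(hsv,(95,60,20),(115,255,130)); m[:160]=0;m[280:]=0;m[:,:235]=0;m[:,385:]=0
n,l,s,c=cv2.connectedComponentsWithStats(m); k=1+s[1:,4].argmax(); print(s[k])
r=cv2.minAreaRect(np.argwhere(l==k)[:,::-1].astype(np.float32)); print(r)
P=plane(w,[(250,175),(363,175),(362,262),(252,263)],.011); print(P,P.mean(0),[np.linalg.norm(P[i]-P[i-1]) for i in range(4)])
v=P[1]+P[2]-P[0]-P[3]; print(np.degrees(np.arctan2(v[1],v[0])))
G=plane(w,[(322,190),(322,257)],.039);print(G)
print("tab",plane(w,[(371,219)],.007),"lip",plane(w,[(241,185),(241,250)],.004))
o=robot.get_obs(); print(o["tool_pos"],R.as_euler(rot(o["tool_rot"]),"xyz",degrees=True))
E
```

```text
[  240   175   130    88 10414]
((304.5, 218.49996948242188), (128.99996948242188, 86.99998474121094), 0.0)
[[0.3797 0.3204 0.011 ]
 [0.4833 0.3105 0.011 ]
 [0.4768 0.2266 0.011 ]
 [0.3689 0.2357 0.011 ]] [0.4272 0.2733 0.011 ] [np.float64(0.08538858248122592), np.float64(0.10409398571119806), np.float64(0.08415049050397701), np.float64(0.10828660751117128)]
-5.17092938157548
[[0.4449 0.3033 0.039 ]
 [0.4392 0.2442 0.039 ]]
tab [[0.4886 0.2678 0.007 ]] lip [[0.3682 0.3117 0.004 ]
 [0.3582 0.2481 0.004 ]]
[0.4436 0.2725 0.1583] [-179.9217   -0.1201   84.752 ]
```

Call:
{"fn": "drive_tool", "kwargs": {"targets": [{"dp": [0, -0.002, 0.055], "dr": [0, 0, 0], "hand": -1}, {"dp": [0, 0, 0.055], "dr": [0, 0, 0], "hand": -1}, {"dp": [0, 0, 0.045], "dr": [0, 0, 0], "hand": -1}, {"dp": [0, 0, 0.025], "dr": [0, 0, 0], "hand": -1}, {"dp": [0, 0, 0.01], "dr": [0, 0, 0], "hand": -1}, {"dp": [0, 0, 0], "dr": [0, 0, 0], "hand": -1}, {"dp": [0, 0, 0], "dr": [0, 0, 0], "hand": -1}]}}

```text
time: 4.1
tool_pos: [0.4426, 0.2687, 0.0182]
tool_rot: [0.0, 0.739, 0.673, 0.001]
ft_force: [-0.2, 0.6, -0.4]
gripper_width: 0.0858
finger_force: 0.0
```

Call:
{"fn": "drive_tool", "kwargs": {"targets": [{"dp": [0.004, 0, 0.004], "dr": [0, 0, 0], "hand": -1}, {"dp": [0, 0, 0], "dr": [0, 0, 0], "hand": 0}, {"dp": [0, 0, 0], "dr": [0, 0, 0], "hand": 0.5}, {"dp": [0, 0, 0], "dr": [0, 0, 0], "hand": 1}, {"dp": [0, 0, 0], "dr": [0, 0, 0], "hand": 1}, {"dp": [0, 0, 0], "dr": [0, 0, 0], "hand": 1}, {"dp": [0, 0, 0], "dr": [0, 0, 0], "hand": 1}, {"dp": [0, 0, 0], "dr": [0, 0, 0], "hand": 1}, {"dp": [0, 0, 0], "dr": [0, 0, 0], "hand": 1}], "newtons": 60}}

```text
time: 5.0
tool_pos: [0.4423, 0.2712, 0.0141]
tool_rot: [0.0, 0.739, 0.673, 0.0]
ft_force: [-0.2, -0.1, 1.0]
gripper_width: -0.0002
finger_force: 0.0
```

```bash
python3 - <<'E'
from h import *; import pickle
from workcell import robot,vision
w=vision.capture("wrist"); s=vision.capture("side"); pickle.dump((w,s),open("w2.pkl","wb"))
a=cv2.resize(w["img"][150:450,120:520],(533,400)); b=cv2.resize(s["img"][270:380,220:340],(436,400))
cv2.imwrite("pics/w2.png",cv2.resize(np.hstack([a,b]),(800,330)))
o=robot.get_obs(); print(o)
E
```

```text
{'time': 5.1, 'joint_positions': array([ 0.09775296,  0.43991477, -0.8578247 ,  1.90223624,  0.39875024,
        0.97905349, -1.03456361]), 'qd': array([ 1.61056183e-03,  3.44786338e-04,  8.91587392e-05, -1.82035851e-04,
       -1.07552288e-03, -6.27955520e-04,  7.12654041e-04]), 'joint_efforts': array([ 4.56827038e-03, -4.91373003e+01, -1.14740235e+01, -3.07206631e+01,
        1.40613865e-02,  2.41784226e-03,  9.31048748e-05]), 'tool_pos': array([0.44234593, 0.27123629, 0.01416323]), 'tool_rot': array([6.28437806e-05, 7.39363687e-01, 6.73306271e-01, 1.05127545e-05]), 'ft_force': array([-0.0982743 , -0.21930184, -0.41897093]), 'wrist_torque': array([-0.04503179,  0.02029074, -0.00919665]), 'finger_force': 0.0, 'gripper_width': 9.67412775801437e-05}
```

View pics/w2.png

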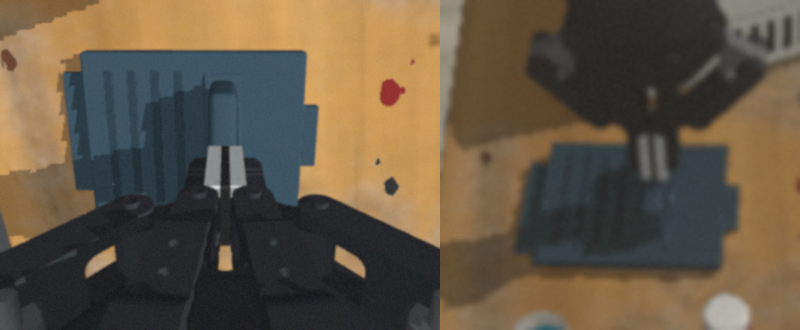

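```bash
python3 - <<'E'
from h import *; import pickle
w,s=pickle.load(open("w2.pkl","rb"))
t=np.array([.4423,.2712,.0142])
P=[t,t+[0,0,.03],t+[0,0,.05],[.4421,.272,.039]]
def sw(p): return ((p-[120,150])*533/400)*[800/969,330/400]
def ss(p): return (((p-[220,270])*[436/120,400/110])+[533,0])*[800/969,330/400]
print("wrist",sw(proj(w,P)).round(),"side",ss(proj(s,P)).round())
C=R.from_euler("z",-5.2,degrees=True)
g=lambda x,y,z:C.apply([[x/1e3,y/1e3,z/1e3]])[0]+[.4282,.2733,0]
Q=[g(14,30,39),g(14,-30,39),g(14,-30,11),g(53,43,11),g(-53,-43,11)]
print("grip+30,-30,-30bot, corners",sw(proj(w,Q)).round(),ss(proj(s,Q)).round())
b=cv2.resize(s["img"][265:365,230:330],(600,600),interpolation=cv2.INTER_CUBIC); cv2.imwrite("pics/s2.png",cv2.convertScaleAbs(b,alpha=1.8))
E
```

```text
wrist [[225. 143.]
 [225. 170.]
 [225. 194.]
 [225. 163.]] side [[657. 195.]
 [654. 160.]
 [652. 136.]
 [654. 165.]]
grip+30,-30,-30bot, corners [[224.  93.]
 [225. 225.]
 [225. 194.]
 [309.  51.]
 [ 98. 215.]] [[659. 125.]
 [650. 208.]
 [653. 240.]
 [728. 141.]
 [530. 257.]]
```

View pics/s2.png

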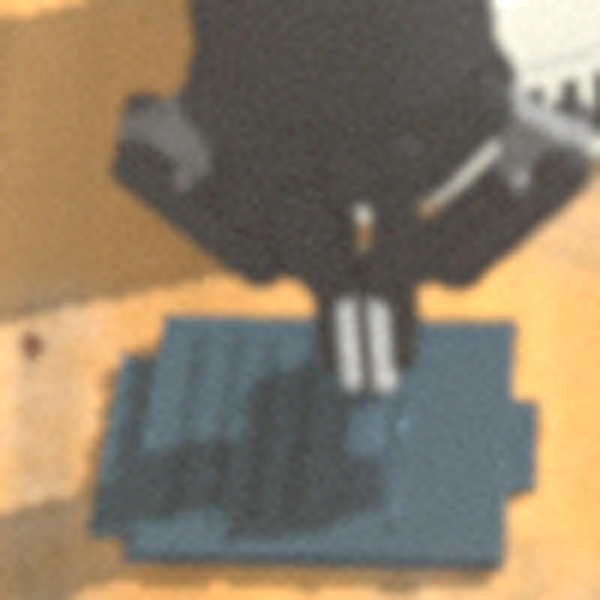

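Call:
{"fn": "drive_tool", "kwargs": {"targets": [{"dp": [0, 0, -0.01], "dr": [0, 0, 0], "hand": 1}, {"dp": [0, 0, -0.01], "dr": [0, 0, 0], "hand": 1}, {"dp": [0, 0, 0], "dr": [0, 0, 0], "hand": 1}, {"dp": [0, 0, 0], "dr": [0, 0, 0], "hand": 1}]}}

```text
time: 5.5
tool_pos: [0.4426, 0.2713, 0.0295]
tool_rot: [0.0, 0.739, 0.673, 0.0]
ft_force: [0.4, 0.7, -0.2]
gripper_width: 0.0
finger_force: 0.0
```

```bash
python3 - <<'E'
from h import *; import pickle
from workcell import robot,vision
w=vision.capture("wrist"); s=vision.capture("side"); pickle.dump((w,s),open("w3.pkl","wb"))
a=cv2.resize(w["img"][150:350,180:440],(520,400),interpolation=cv2.INTER_CUBIC); b=cv2.resize(s["img"][265:365,230:330],(400,400),interpolation=cv2.INTER_CUBIC)
cv2.imwrite("pics/w3.png",cv2.convertScaleAbs(cv2.resize(np.hstack([a,b]),(800,348)),alpha=1.7))
for i in range(1):
    o=robot.get_obs(); print(o["ft_force"],o["gripper_width"],o["tool_pos"],o["finger_force"])
E
```

```text
[-0.11604899 -0.35324822 -0.57681633] 8.24772181001801e-05 [0.44231757 0.27110275 0.02906942] 0.0
```

View pics/w3.png

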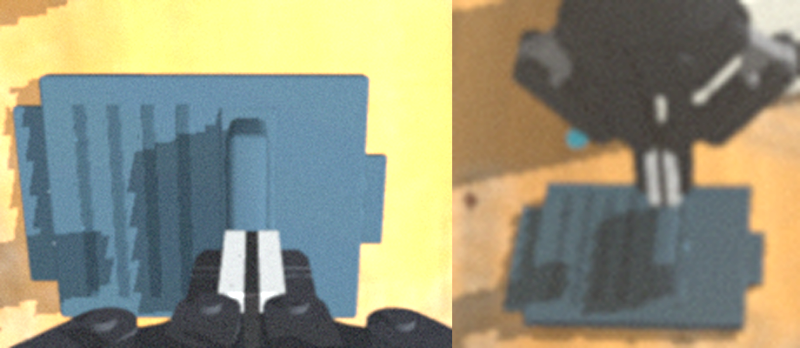

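```bash
python3 - <<'E'
from h import *; import pickle
np.set_printoptions(precision=4,suppress=True)
w,s=pickle.load(open("w3.pkl","rb"))
uw=lambda p:np.array(p)/(800/920)/2+[180,150]; us=lambda p:(np.array(p)/(800/920)-[520,0])/4+[230,265]
print("tip", tri(w,uw([(252,231)]),s,us([(662,205)])), "px TCP pred", (proj(w,[[.4423,.2711,.0291]])-[180,150])*2*.87, ((proj(s,[[.4423,.2711,.0291]])-[230,265])*4+[520,0])*.87)
print("grip far end top in wrist:",plane(w,uw([(250,130),(250,118)]),.039),"foot",plane(w,uw([(250,118)]),.011))
print("side lit patch near end:",plane(s,us([(668,262)]),.039),plane(s,us([(668,262)]),.011))
print("grip width wrist",plane(w,uw([(230,180),(270,180)]),.039), "side", plane(s,us([(655,240),(680,240)]),.039))
b=s["img"][310:350,270:310]; cv2.imwrite("pics/s3.png",cv2.convertScaleAbs(cv2.resize(b,(600,600),interpolation=cv2.INTER_CUBIC),alpha=2.0))
E
```

```text
tip [[0.4416 0.2737 0.04   0.0027]] px TCP pred [[250.8454 226.0407]] [[667.9581 223.6511]]
grip far end top in wrist: [[0.4451 0.3031 0.039 ]
 [0.4454 0.3065 0.039 ]] foot [[0.4449 0.3011 0.011 ]]
side lit patch near end: [[0.4426 0.2398 0.039 ]] [[0.4414 0.262  0.011 ]]
grip width wrist [[0.4381 0.2893 0.039 ]
 [0.4494 0.2882 0.039 ]] side [[0.4366 0.2533 0.039 ]
 [0.4484 0.2524 0.039 ]]
```

View pics/s3.png

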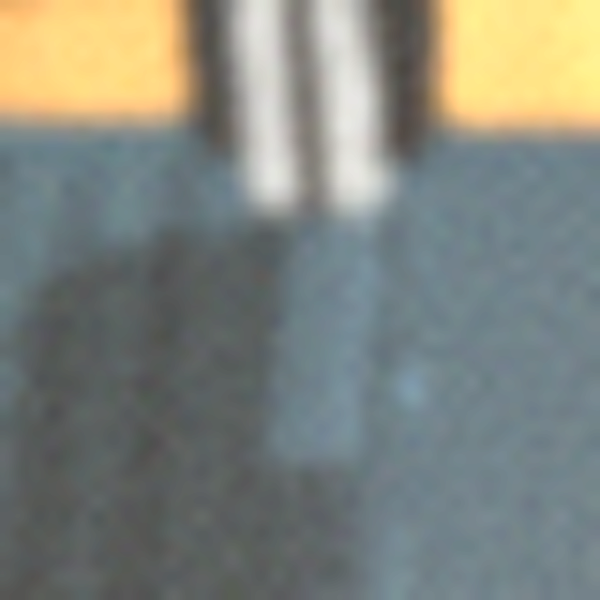

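Call:
{"fn": "drive_tool", "kwargs": {"targets": [{"dp": [0, 0, 0.01], "dr": [0, 0, 0], "hand": 1}, {"dp": [0, 0, 0.008], "dr": [0, 0, 0], "hand": 1}, {"dp": [0, 0, 0.003], "dr": [0, 0, 0], "hand": 1}, {"dp": [0, 0, 0], "dr": [0, 0, 0], "hand": 1}, {"dp": [0, 0, 0], "dr": [0, 0, 0], "hand": 1}]}}

```text
time: 6.1
tool_pos: [0.442, 0.2709, 0.0132]
tool_rot: [0.0, 0.739, 0.673, -0.001]
ft_force: [-2.1, -2.6, 7.2]
gripper_width: -0.0
finger_force: 3.3
```

```bash
python3 - <<'E'
from h import *; import pickle
from workcell import robot,vision
np.set_printoptions(precision=4,suppress=True,linewidth=200)
w4,s4=vision.capture("wrist"),vision.capture("side"); pickle.dump((w4,s4),open("w4.pkl","wb"))
D=pickle.load(open("cap0.pkl","rb"))["side"]
for n,s in(("0",D),("2",pickle.load(open("w2.pkl","rb"))[1]),("3",pickle.load(open("w3.pkl","rb"))[1]),("4",s4)):
    g=cv2.cvtColor(s["img"],cv2.COLOR_BGR2GRAY); print(n,"rows312-345 L",g[312:346,287:290].mean(1).astype(int).tolist(),"R",g[312:346,293:295].mean(1).astype(int).tolist())
for n,f in(("2","w2.pkl"),("3","w3.pkl"),("4","w4.pkl")):
    w=pickle.load(open(f,"rb"))[0]; g=cv2.cvtColor(w["img"],cv2.COLOR_BGR2GRAY); print(n,w["eye"],"wrist L col rows 240-300 step2",g[240:310:2,316:322].mean(1).astype(int).tolist(), "row 290",g[288:294,290:360].mean(0).astype(int)[::2].tolist())
o=robot.get_obs(); print(o["ft_force"],o["wrist_torque"],o["finger_force"],o["tool_pos"])
E
```

```text
0 rows312-345 L [112, 109, 104, 99, 95, 84, 69, 59, 58, 57, 56, 54, 52, 51, 50, 51, 50, 51, 53, 53, 52, 53, 55, 53, 56, 55, 57, 56, 54, 51, 49, 49, 48, 48] R [112, 95, 75, 63, 64, 65, 65, 65, 64, 65, 64, 65, 63, 66, 65, 67, 67, 68, 66, 67, 66, 64, 63, 62, 65, 64, 63, 63, 61, 58, 56, 55, 56, 56]
2 rows312-345 L [40, 45, 59, 78, 90, 96, 96, 99, 98, 100, 103, 102, 101, 100, 100, 101, 95, 79, 59, 47, 47, 51, 54, 54, 55, 57, 56, 58, 53, 50, 48, 47, 45, 48] R [40, 41, 50, 67, 88, 97, 99, 100, 102, 105, 104, 105, 105, 105, 106, 111, 109, 95, 74, 61, 61, 63, 63, 64, 64, 64, 66, 62, 58, 58, 57, 56, 57, 56]
3 rows312-345 L [92, 92, 93, 93, 94, 95, 97, 98, 101, 104, 101, 85, 64, 51, 49, 49, 51, 52, 52, 52, 54, 53, 54, 55, 55, 56, 57, 58, 56, 51, 49, 48, 48, 46] R [91, 95, 101, 106, 110, 110, 108, 106, 108, 112, 109, 97, 80, 69, 65, 67, 67, 68, 67, 67, 65, 65, 65, 65, 64, 65, 65, 64, 61, 58, 57, 55, 57, 57]
4 rows312-345 L [38, 42, 55, 71, 83, 91, 94, 95, 95, 98, 98, 101, 103, 102, 102, 100, 100, 92, 74, 53, 46, 49, 53, 54, 55, 55, 56, 58, 54, 50, 48, 48, 48, 48] R [43, 40, 40, 53, 72, 89, 95, 9
[... 624 characters left out ...]
 78, 98, 125, 126, 126, 124, 125, 123, 121, 121, 118, 118, 119, 119, 112] row 290 [46, 55, 55, 55, 53, 50, 54, 51, 50, 95, 140, 140, 139, 138, 140, 122, 34, 32, 31, 87, 140, 141, 139, 139, 141, 126, 79, 77, 76, 75, 76, 78, 79, 80, 80]
4 [0.4481 0.3369 0.1828] wrist L col rows 240-300 step2 [77, 80, 78, 79, 79, 79, 77, 78, 77, 77, 76, 79, 78, 76, 77, 78, 77, 78, 77, 77, 76, 100, 126, 127, 127, 125, 124, 125, 126, 123, 119, 118, 118, 119, 115] row 290 [56, 55, 56, 56, 53, 55, 54, 54, 51, 95, 141, 140, 142, 139, 141, 125, 34, 30, 32, 91, 142, 139, 141, 141, 141, 127, 79, 77, 77, 77, 75, 77, 80, 79, 78]
[-2.2894 -2.7984  7.2247] [-0.5435  0.4882 -0.0212] 3.3051811158657074 [0.442  0.2709 0.0132]
```

```bash
python3 -c "
from workcell import robot
print(robot.grip_depth,[a for a in dir(robot) if not a.startswith('_')])"
```

```text
0.0187 ['MotionError', 'get_obs', 'grip_depth']
```

Call:
{"fn": "drive_tool", "kwargs": {"targets": [{"dp": [0, 0, -0.015], "dr": [0, 0, 0], "hand": 1}, {"dp": [0, 0, -0.015], "dr": [0, 0, 0], "hand": 0}, {"dp": [0, 0, 0], "dr": [0, 0, 0], "hand": -0.5}, {"dp": [0, 0, 0], "dr": [0, 0, 0], "hand": -0.5}, {"dp": [0, 0, 0], "dr": [0, 0, 0], "hand": -0.5}, {"dp": [0, 0, 0], "dr": [0, 0, 0], "hand": -0.5}, {"dp": [0, 0, 0], "dr": [0, 0, 0], "hand": -0.5}]}}

```text
time: 6.9
tool_pos: [0.4421, 0.2711, 0.0356]
tool_rot: [-0.0, 0.739, 0.673, -0.0]
ft_force: [0.2, 0.2, -0.5]
gripper_width: 0.0644
finger_force: 0.0
```

Call:
{"fn": "drive_tool", "kwargs": {"targets": [{"dp": [0, 0, 0.02], "dr": [0, 0, 0], "hand": -0.5}, {"dp": [0, 0, 0.02], "dr": [0, 0, 0], "hand": -0.5}, {"dp": [0, 0, 0.01], "dr": [0, 0, 0], "hand": -0.5}, {"dp": [0, 0, 0.005], "dr": [0, 0, 0], "hand": -0.5}, {"dp": [0, 0, 0], "dr": [0, 0, 0], "hand": -0.5}, {"dp": [0, 0, 0], "dr": [0, 0, 0], "hand": -0.5}]}}

```text
time: 7.5
tool_pos: [0.4424, 0.2715, -0.0052]
tool_rot: [-0.0, 0.739, 0.673, 0.0]
ft_force: [-0.2, 0.3, 0.2]
gripper_width: 0.0641
finger_force: 0.0
```

Call:
{"fn": "drive_tool", "kwargs": {"targets": [{"dp": [0, 0, 0.006], "dr": [0, 0, 0], "hand": -0.5}, {"dp": [0, 0, 0], "dr": [0, 0, 0], "hand": 1}, {"dp": [0, 0, 0], "dr": [0, 0, 0], "hand": 1}, {"dp": [0, 0, 0], "dr": [0, 0, 0], "hand": 1}, {"dp": [0, 0, 0], "dr": [0, 0, 0], "hand": 1}, {"dp": [0, 0, 0], "dr": [0, 0, 0], "hand": 1}, {"dp": [0, 0, 0], "dr": [0, 0, 0], "hand": 1}], "newtons": 70}}

```text
time: 8.2
tool_pos: [0.4426, 0.2713, -0.0096]
tool_rot: [0.0, 0.739, 0.673, 0.0]
ft_force: [-0.3, -0.4, 4.8]
gripper_width: 0.0101
finger_force: 69.1
```

Call:
{"fn": "drive_tool", "kwargs": {"targets": [{"dp": [0, 0, -0.02], "dr": [0, 0, 0], "hand": 1}, {"dp": [0, 0, -0.05], "dr": [0, 0, 0], "hand": 1}, {"dp": [0, 0, -0.05], "dr": [0, 0, 0], "hand": 1}, {"dp": [0, 0, -0.05], "dr": [0, 0, 0], "hand": 1}, {"dp": [0, 0, -0.05], "dr": [0, 0, 0], "hand": 1}, {"dp": [0, 0, -0.05], "dr": [0, 0, 0], "hand": 1}, {"dp": [0, 0, -0.01], "dr": [0, 0, -0.0432], "hand": 1}, {"dp": [0, 0, 0], "dr": [0, 0, -0.0432], "hand": 1}, {"dp": [0, 0, 0], "dr": [0, 0, -0.043], "hand": 1}]}}

```text
time: 9.1
tool_pos: [0.442, 0.2714, 0.2012]
tool_rot: [0.0, 0.586, 0.81, 0.0]
ft_force: [0.3, -0.1, -1.4]
gripper_width: 0.0104
finger_force: 68.5
```

Call:
{"fn": "drive_tool", "kwargs": {"targets": [{"dp": [0.009, 0.04, 0], "dr": [0, 0, 0], "hand": 1}, {"dp": [0.009, 0.04, 0], "dr": [0, 0, 0], "hand": 1}, {"dp": [0.009, 0.04, 0], "dr": [0, 0, 0], "hand": 1}, {"dp": [0.009, 0.04, 0], "dr": [0, 0, 0], "hand": 1}, {"dp": [0, 0, 0], "dr": [0, 0, 0], "hand": 1}, {"dp": [0, 0, 0], "dr": [0, 0, 0], "hand": 1}, {"dp": [0, 0, 0], "dr": [0, 0, 0], "hand": 1}]}}

```text
time: 9.8
tool_pos: [0.5473, 0.3338, 0.2007]
tool_rot: [0.0, 0.588, 0.809, -0.0]
ft_force: [-0.8, 0.0, -0.9]
gripper_width: 0.0106
finger_force: 68.9
```

```bash
python3 - <<'E'
from h import *; import pickle
from workcell import robot,vision
np.set_printoptions(precision=4,suppress=True,linewidth=160)
w,s=vision.capture("wrist"),vision.capture("side"); pickle.dump((w,s),open("w5.pkl","wb"))
C=R.from_euler("z",18,degrees=True)
B=C.apply([[x,y,.088] for x,y in((-.105,-.068),(-.105,.068),(.105,.068),(.105,-.068))])+[.5106,.4472,0]
p=proj(w,B); im=w["img"].copy()
for q in p: cv2.drawMarker(im,tuple(int(v) for v in q),(0,0,255),cv2.MARKER_CROSS,8,1)
cv2.imwrite("pics/w5.png",cv2.resize(im[:450],(800,562),interpolation=cv2.INTER_CUBIC))
o=robot.get_obs(); print(p,o["time"],o["tool_pos"],rot(o["tool_rot"]).as_euler("xyz",degrees=True),o["ft_force"],o["gripper_width"],o["finger_force"],o["joint_positions"])
E
```

```text
[[196.6982 171.0744]
 [183.156  -13.0821]
 [465.6822 -13.3743]
 [452.4607 170.8137]] 9.9 [0.5477 0.3335 0.2008] [179.9647   0.0348 107.949 ] [ 0.1568  0.7185 -1.7259] 0.010307874011283039 68.8942551612854 [ 0.029   0.5276 -0.9284  1.3838  0.4198  1.4345 -0.5752]
```

View pics/w5.png

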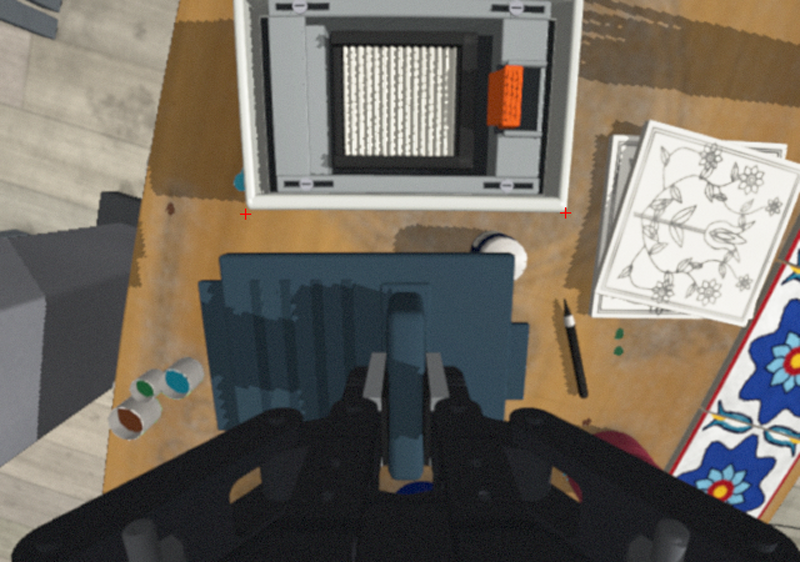

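```bash
python3 - <<'E'
from h import *; import pickle
np.set_printoptions(precision=4,suppress=True,linewidth=160)
w,s=pickle.load(open("w5.pkl","rb"))
u=lambda p:np.array(p,float)/1.25
N=plane(w,u([(248,208),(566,210)]),.088); v=N[1]-N[0]; yaw=np.degrees(np.arctan2(v[1],v[0])); print(N,np.linalg.norm(v),yaw)
E_=plane(w,u([(236,0),(583,0)]),.088); print("far", E_, np.linalg.norm(E_[1]-E_[0]))
for a in(0,1):
    d=E_[a]-N[a]; print("side yaw",np.degrees(np.arctan2(d[1],d[0]))-90)
for yw in (yaw,18):
  C=R.from_euler("z",yw,degrees=True); c=N.mean(0)+C.apply([0,.068,0]); c[2]=0; print(yw,"centre",c)
C=R.from_euler("z",18,degrees=True)
bx=lambda px,z:C.inv().apply(plane(w,u(px),z)-c)*1000
print("columns at y row 100, z88",bx([(246,100),(264,100),(272,100),(305,100),(330,100),(502,60),(553,60),(575,60)],.088)[:,0])
print("catch tip z87",bx([(489,97)],.087)); print("right tab z99",bx([(522,97)],.099),"tray y edges",bx([(300,178),(300,192),(300,15),(300,0)],.088)[:,1])
im=w["img"]; hsv=cv2.cvtColor(im,cv2.COLOR_BGR2HSV); m=cv2.inRange(hsv,(3,150,120),(18,255,255)); m[:,:350]=0;m[120:]=0
p=np.argwhere(m)[:,::-1]; print("orange bbox",p.min(0),p.max(0))
g=cv2.cvtColor(im,cv2.COLOR_BGR2GRAY); print("row 80 raw from 185",g[78:82,185:275].mean(0).astype(int).tolist())
# held cover from wrist: plate corners z
o=np.array([.5477,.3335,.2008]); zt=o[2]+.0096
T=toolrot(17.95)
P=plane(w,u([(221,254),(512,254)]),zt+.011); print("plate far edge",P, "in cover axes rel TCP",C.inv().apply(P-o)*1000)
E
```

```text
[[0.4323 0.3542 0.088 ]
 [0.6309 0.4172 0.088 ]] 0.20833476561712483 17.59327620704798
far [[0.3961 0.4718 0.088 ]
 [0.5934 0.5359 0.088 ]] 0.20741881393682746
side yaw 17.08740623158846
side yaw 17.517111504572853
17.59327620704798 centre [0.511  0.4505 0.    ]
18 centre [0.5105 0.4503 0.    ]
columns at y row 100, z88 [-100.0198  -88.6922  -83.6762  -63.0871  -47.5778   57.6281   88.9597  102.6104]
catch tip z87 [[50.6594 -0.139  87.    ]]
right tab z99 [[68.1598 -2.2611 99.    ]] tray y edges [-48.6624 -57.422   46.3745  54.6478]
orange bbox [390  52] [418 101]
row 80 raw from 185 [83, 87, 84, 86, 82, 100, 152, 197, 220, 228, 236, 243, 244, 232, 202, 189, 190, 186, 156, 109, 91, 93, 92, 91, 97, 105, 79, 39, 28, 27, 23, 32, 85, 150, 165, 165, 165, 165, 166, 166, 167, 165, 166, 168, 166, 167, 166, 166, 167, 165, 168, 168, 169, 168, 170, 168, 169, 168, 170, 171, 164, 160, 166, 168, 169, 167, 169, 170, 169, 170, 170, 170, 169, 171, 169, 155, 115, 75, 61, 41, 32, 31, 35, 43, 50, 49, 50, 47, 42, 66]
plate far edge [[0.4712 0.3557 0.2214]
 [0.5694 0.3873 0.2214]] in cover axes rel TCP [[-65.942   44.7386  20.6   ]
 [ 37.2438  44.4954  20.6   ]]
```

```bash
cat >> h.py <<'E'
BC=np.array([.5113,.4493,0]); BY=17.6
OFF=np.array([14,-1.,-9.6])/1e3  # TCP in cover frame
def tcp_for(pt,target_mm,pitch,yaw=None):
    "TCP pose putting cover point pt(mm, cover frame) at target (mm, box frame) with pitch"
    B=R.from_euler("z",BY,degrees=True); C=B*R.from_euler("y",-pitch,degrees=True)
    return BC+B.apply(np.array(target_mm)/1e3)+C.apply(OFF-np.array(pt)/1e3), toolrot(BY,pitch)
def where(o,pts=((-65,0,2),(61,0,5),(0,0,0))):
    r=rot(o["tool_rot"]).as_matrix(); C=np.c_[r[:,1],r[:,0],-r[:,2]]; B=R.from_euler("z",BY,degrees=True)
    res=[B.inv().apply(o["tool_pos"]+C@(np.array(p)/1e3-OFF)-BC)*1e3 for p in pts]
    e=(B.inv()*R.from_matrix(C)).as_euler("zyx",degrees=True)
    return np.round(res,1).tolist(),"yaw,pitch,roll",np.round([e[0],-e[1],e[2]],2).tolist()
LIP=(-65,0,2)
E
python3 - <<'E'
from h import *
from workcell import robot
np.set_printoptions(precision=4,suppress=True,linewidth=160)
o=robot.get_obs(); print(where(o))
t1,r=tcp_for(LIP,(-57.5,0,121),17); print("hover",t1,plan(o,t1,r))
o2=dict(o); o2["tool_rot"]=np.roll(r.as_quat(),1); o2["tool_pos"]=o["tool_pos"]; print("after tilt",plan(o2,t1,r)[0])
E
```

```text
([[-79.4, -120.8, 212.4], [46.6, -120.1, 215.4], [-14.4, -120.4, 210.4]], 'yaw,pitch,roll', [0.35, 0.04, -0.03])
hover [0.532  0.4548 0.133 ] (array([0.1604, 0.03  , 0.0903]), array([-0.0942, -0.0001,  0.002 ]))
after tilt [0.1605 0.0013 0.095 ]
```

Call:
{"fn": "drive_tool", "kwargs": {"targets": [{"dp": [0, 0, 0], "dr": [-0.0471, 0, 0.001], "hand": 1}, {"dp": [0, 0, 0], "dr": [-0.0471, 0, 0.001], "hand": 1}, {"dp": [0.04, 0, 0], "dr": [0, 0, 0], "hand": 1}, {"dp": [0.04, 0, 0], "dr": [0, 0, 0], "hand": 1}, {"dp": [0.04, 0, 0], "dr": [0, 0, 0], "hand": 1}, {"dp": [0.04, 0, 0], "dr": [0, 0, 0], "hand": 1}, {"dp": [0, 0.001, 0.04], "dr": [0, 0, 0], "hand": 1}, {"dp": [0, 0, 0.035], "dr": [0, 0, 0], "hand": 1}, {"dp": [0, 0, 0.02], "dr": [0, 0, 0], "hand": 1}, {"dp": [0, 0, 0], "dr": [0, 0, 0], "hand": 1}, {"dp": [0, 0, 0], "dr": [0, 0, 0], "hand": 1}, {"dp": [0, 0, 0], "dr": [0, 0, 0], "hand": 1}]}}

```text
time: 11.1
tool_pos: [0.5326, 0.4553, 0.1342]
tool_rot: [0.087, 0.584, 0.798, 0.12]
ft_force: [0.2, 0.4, -1.6]
gripper_width: 0.0107
finger_force: 69.0
```

```bash
python3 - <<'E'
from h import *; import pickle
from workcell import robot,vision
np.set_printoptions(precision=4,suppress=True,linewidth=160)
s,d=vision.capture("scene"),vision.capture("side"); pickle.dump((s,d),open("w6.pkl","wb"))
o=robot.get_obs(); print(o["time"],where(o),o["ft_force"],o["joint_positions"],o["gripper_width"])
t1,r=tcp_for(LIP,(-57.5,0,81),17); print(plan(o,t1,r))
E
```

```text
11.2 ([[-56.8, 0.2, 121.7], [62.8, 0.1, 161.6], [5.9, 0.2, 138.9]], 'yaw,pitch,roll', [-0.02, 17.06, 0.08]) [-0.4776  0.5762 -2.4397] [-0.1566  0.5015 -0.9086  1.5971  0.6623  1.0554 -0.9351] 0.010811154614041396
(array([-0.0003, -0.0168,  0.0518]), array([ 0.0003, -0.0004, -0.0002]))
```

Call:
{"fn": "drive_tool", "kwargs": {"targets": [{"dp": [0, -0.0042, 0.013], "dr": [0, 0, 0], "hand": 1}, {"dp": [0, -0.0042, 0.013], "dr": [0, 0, 0], "hand": 1}, {"dp": [0, -0.0042, 0.013], "dr": [0, 0, 0], "hand": 1}, {"dp": [0, -0.002, 0.006], "dr": [0, 0, 0], "hand": 1}, {"dp": [0, -0.001, 0.003], "dr": [0, 0, 0], "hand": 1}, {"dp": [0, -0.001, 0.003], "dr": [0, 0, 0], "hand": 1}, {"dp": [0, 0, 0], "dr": [0, 0, 0], "hand": 1}]}}

```text
time: 11.9
tool_pos: [0.5316, 0.4547, 0.092]
tool_rot: [0.087, 0.584, 0.798, 0.119]
ft_force: [0.4, 0.3, -2.2]
gripper_width: 0.0103
finger_force: 69.0
```

```bash
cat > st.py <<'E'
from h import *
from workcell import robot
np.set_printoptions(precision=2,suppress=True,linewidth=160)
o=robot.get_obs(); B=R.from_euler("z",BY,degrees=True)
print(o["time"],where(o),"F box",B.inv().apply(o["ft_force"]),o["gripper_width"])
E
python3 st.py
```

```text
11.9 ([[-57.9, 0.0, 80.0], [61.7, -0.0, 119.6], [4.8, -0.0, 97.1]], 'yaw,pitch,roll', [-0.01, 16.95, 0.05]) F box [ 0.49  0.16 -2.17] 0.010274216623354088
```

Call:
{"fn": "drive_tool", "kwargs": {"targets": [{"dp": [0, -0.0025, 0], "dr": [0, 0, 0], "hand": 1}, {"dp": [0, -0.0025, 0], "dr": [0, 0, 0], "hand": 1}, {"dp": [0, -0.0025, 0], "dr": [0, 0, 0], "hand": 1}, {"dp": [0, -0.0025, 0], "dr": [0, 0, 0], "hand": 1}, {"dp": [0, 0, 0], "dr": [0, 0, 0], "hand": 1}]}}

```text
time: 12.4
tool_pos: [0.5245, 0.4525, 0.0899]
tool_rot: [0.087, 0.584, 0.798, 0.119]
ft_force: [-0.4, -0.2, -2.3]
gripper_width: 0.0109
finger_force: 69.0
```

```bash
python3 st.py
```

```text
12.4 ([[-65.4, 0.0, 77.9], [54.2, 0.0, 117.6], [-2.7, 0.0, 95.0]], 'yaw,pitch,roll', [-0.0, 16.95, 0.04]) F box [-0.39 -0.07 -2.28] 0.01087207069288001
```

Call:
{"fn": "drive_tool", "kwargs": {"targets": [{"dp": [0, -0.0014, 0], "dr": [0, 0, 0], "hand": 1}, {"dp": [0, -0.0014, 0], "dr": [0, 0, 0], "hand": 1}, {"dp": [0, -0.0014, 0], "dr": [0, 0, 0], "hand": 1}, {"dp": [0, 0, 0], "dr": [0, 0, 0], "hand": 1}]}}

```text
time: 12.8
tool_pos: [0.5218, 0.4516, 0.0889]
tool_rot: [0.087, 0.584, 0.798, 0.119]
ft_force: [0.1, -0.0, -1.4]
gripper_width: 0.0104
finger_force: 69.0
```

Call:
{"fn": "drive_tool", "kwargs": {"targets": [{"dp": [0, -0.0014, 0], "dr": [0, 0, 0], "hand": 1}, {"dp": [0, 0, 0], "dr": [0, 0, 0], "hand": 1}]}}

```text
time: 13.0
tool_pos: [0.5209, 0.4512, 0.0886]
tool_rot: [0.087, 0.584, 0.798, 0.119]
ft_force: [-0.6, 0.1, -0.8]
gripper_width: 0.0105
finger_force: 69.0
```

Call:
{"fn": "drive_tool", "kwargs": {"targets": [{"dp": [0, -0.0014, 0], "dr": [0, 0, 0], "hand": 1}, {"dp": [0, 0, 0], "dr": [0, 0, 0], "hand": 1}]}}

```text
time: 13.2
tool_pos: [0.5199, 0.4509, 0.0883]
tool_rot: [0.087, 0.584, 0.798, 0.119]
ft_force: [-0.0, -0.5, -1.4]
gripper_width: 0.0103
finger_force: 69.0
```

```bash
python3 st.py
```

```text
13.2 ([[-70.2, -0.0, 76.4], [49.4, -0.1, 116.0], [-7.5, -0.1, 93.4]], 'yaw,pitch,roll', [-0.01, 16.95, 0.04]) F box [-0.17 -0.47 -1.38] 0.010306056359629506
```

Call:
{"fn": "drive_tool", "kwargs": {"targets": [{"dp": [0, -0.0014, -0.0002], "dr": [0, 0, 0], "hand": 1}, {"dp": [0, 0, 0], "dr": [0, 0, 0], "hand": 1}]}}

```text
time: 13.4
tool_pos: [0.5191, 0.4506, 0.0883]
tool_rot: [0.087, 0.584, 0.798, 0.119]
ft_force: [0.4, 0.4, -2.4]
gripper_width: 0.0107
finger_force: 69.0
```

Call:
{"fn": "drive_tool", "kwargs": {"targets": [{"dp": [0, -0.0014, -0.0002], "dr": [0, 0, 0], "hand": 1}, {"dp": [0, 0, 0], "dr": [0, 0, 0], "hand": 1}]}}

```text
time: 13.6
tool_pos: [0.5189, 0.4505, 0.0885]
tool_rot: [0.087, 0.584, 0.798, 0.12]
ft_force: [4.4, 1.7, -1.7]
gripper_width: 0.0105
finger_force: 68.8
```

Call:
{"fn": "drive_tool", "kwargs": {"targets": [{"dp": [0, -0.0014, -0.0002], "dr": [0, 0, 0], "hand": 1}, {"dp": [0, 0, 0], "dr": [0, 0, 0], "hand": 1}]}}

```text
time: 13.8
tool_pos: [0.5183, 0.4503, 0.0887]
tool_rot: [0.087, 0.584, 0.798, 0.12]
ft_force: [5.9, 3.2, -2.6]
gripper_width: 0.0108
finger_force: 68.9
```

```bash
python3 st.py
```

```text
13.8 ([[-71.9, -0.1, 76.5], [47.6, -0.3, 116.4], [-9.2, -0.2, 93.7]], 'yaw,pitch,roll', [-0.05, 17.1, 0.07]) F box [ 6.58  1.31 -2.65] 0.010755179832817709
```

```bash
cat > seq.py <<'E'
from h import *
import sys,json
from workcell import robot
def seq(path):
    "path: list of (X,Z,pitch) for lip tip; prints rows"
    o=dict(robot.get_obs())
    for X,Z,p in path:
        t,r=tcp_for(LIP,(X,0,Z),p); dp,dr=plan(o,t,r); print((X,Z,p),"dp",dp.round(4).tolist(),"dr",dr.round(4).tolist())
        o["tool_pos"]=t; o["tool_rot"]=np.roll(r.as_quat(),1)
seq(json.loads(sys.argv[1]))
E
python3 seq.py "[[-71.3,76.7,16],[-71.3,77.1,14],[-71.3,77.5,12],[-71.3,78,10],[-71.5,78.5,8],[-71.5,79.2,6]]"
```

```text
(-71.3, 76.7, 16) dp [0.0003, 0.0005, 0.002] dr [0.0061, -0.0004, -0.0004]
(-71.3, 77.1, 14) dp [-0.0, -0.0005, 0.0032] dr [0.0111, 0.0, -0.0]
(-71.3, 77.5, 12) dp [-0.0, -0.0005, 0.0031] dr [0.0111, 0.0, -0.0]
(-71.3, 78, 10) dp [0.0, -0.0005, 0.003] dr [0.0111, 0.0, 0.0]
(-71.5, 78.5, 8) dp [-0.0, -0.0008, 0.003] dr [0.0111, -0.0, 0.0]
(-71.5, 79.2, 6) dp [-0.0, -0.0005, 0.0027] dr [0.0111, 0.0, -0.0]
```

Call:
{"fn": "drive_tool", "kwargs": {"targets": [{"dp": [0, 0.0005, 0.002], "dr": [0.0061, 0, 0], "hand": 1}, {"dp": [0, -0.0005, 0.0032], "dr": [0.0111, 0, 0], "hand": 1}, {"dp": [0, 0, 0], "dr": [0, 0, 0], "hand": 1}]}}

```text
time: 14.1
tool_pos: [0.5186, 0.4499, 0.0837]
tool_rot: [0.07, 0.587, 0.801, 0.097]
ft_force: [3.3, -0.2, -0.5]
gripper_width: 0.0104
finger_force: 69.3
```

Call:
{"fn": "drive_tool", "kwargs": {"targets": [{"dp": [0, -0.0005, 0.0031], "dr": [0.0111, 0, 0], "hand": 1}, {"dp": [0, -0.0005, 0.003], "dr": [0.0111, 0, 0], "hand": 1}, {"dp": [0, 0, 0], "dr": [0, 0, 0], "hand": 1}]}}

```text
time: 14.4
tool_pos: [0.5186, 0.4501, 0.0788]
tool_rot: [0.05, 0.589, 0.804, 0.069]
ft_force: [2.6, -0.2, -0.6]
gripper_width: 0.0105
finger_force: 69.3
```

```bash
python3 st.py; python3 seq.py "[[-72.2,78.2,9],[-72.2,78.5,8],[-72.2,79.2,6]]"
```

```text
14.4 ([[-72.6, -0.4, 76.8], [51.0, -0.6, 101.2], [-8.2, -0.5, 85.9]], 'yaw,pitch,roll', [-0.08, 9.79, 0.04]) F box [ 2.39 -0.94 -0.57] 0.0105352230328568
(-72.2, 78.2, 9) dp [0.0006, 0.0006, -0.0003] dr [0.0044, -0.0002, -0.0005]
(-72.2, 78.5, 8) dp [-0.0, -0.0002, 0.0014] dr [0.0056, 0.0, -0.0]
(-72.2, 79.2, 6) dp [0.0, -0.0005, 0.0027] dr [0.0111, 0.0, -0.0]
```

Call:
{"fn": "drive_tool", "kwargs": {"targets": [{"dp": [0.0006, -0.0005, -0.0006], "dr": [0.0044, 0, 0], "hand": 1}, {"dp": [0, 0, 0], "dr": [0, 0, 0], "hand": 1}]}}

```text
time: 14.6
tool_pos: [0.5182, 0.4507, 0.0801]
tool_rot: [0.047, 0.589, 0.804, 0.064]
ft_force: [4.9, 0.3, -2.4]
gripper_width: 0.0107
finger_force: 69.1
```

Call:
{"fn": "drive_tool", "kwargs": {"targets": [{"dp": [0, -0.0013, -0.0002], "dr": [0, 0, 0], "hand": 1}, {"dp": [0, 0, 0], "dr": [0, 0, 0], "hand": 1}]}}

```text
time: 14.8
tool_pos: [0.5177, 0.4505, 0.0804]
tool_rot: [0.047, 0.589, 0.804, 0.065]
ft_force: [6.2, 0.5, -3.5]
gripper_width: 0.0108
finger_force: 68.8
```

```bash
python3 st.py
```

```text
14.8 ([[-73.4, 0.2, 79.2], [50.5, 0.1, 102.3], [-8.9, 0.2, 87.6]], 'yaw,pitch,roll', [-0.03, 9.22, 0.04]) F box [ 6.09 -1.41 -3.54] 0.010806660976484563
```

```bash
cat > shift.py <<'E'
from h import *; import pickle
from workcell import vision
d0=pickle.load(open("cap0.pkl","rb")); s=vision.capture("side"); pickle.dump(s,open("last.pkl","wb"))
def sh(img0,img1,x0,y0,x1,y1):
    g0=cv2.cvtColor(img0,cv2.COLOR_BGR2GRAY)[y0:y1,x0:x1]; g1=cv2.cvtColor(img1,cv2.COLOR_BGR2GRAY)[y0-6:y1+6,x0-6:x1+6]
    up=lambda g:cv2.resize(g,None,fx=8,fy=8,interpolation=cv2.INTER_CUBIC)
    r=cv2.matchTemplate(up(g1),up(g0),cv2.TM_CCOEFF_NORMED); _,m,_,l=cv2.minMaxLoc(r); return round(m,3),l[0]/8-6,l[1]/8-6
print("vents shift px",sh(d0["side"]["img"],s["img"],314,266,362,292),"ref bg",sh(d0["side"]["img"],s["img"],375,270,395,300))
p=proj(s,[BC,BC+[.00953,.00302,0]]); print("px per 10mm box x",p[1]-p[0])
E
python3 shift.py; python3 st.py
```

```text
vents shift px (0.989, -0.625, 0.125) ref bg (1.0, 0.0, 0.0)
px per 10mm box x [ 4.54455853 -1.24785156]
14.85 ([[-73.4, 0.2, 79.1], [50.5, 0.1, 102.3], [-8.9, 0.2, 87.6]], 'yaw,pitch,roll', [-0.03, 9.22, 0.04]) F box [ 5.85 -1.22 -3.44] 0.010858093116823701
```

```bash
sed -i 's/BC=np.array(\[.5113,.4493,0\])/BC=np.array([.5100,.4489,0])/' h.py; python3 st.py; python3 seq.py "[[-71.7,78.8,8],[-71.7,79.3,6],[-71.7,79.9,4],[-71.7,80.3,3]]"
```

```text
14.85 ([[-72.1, 0.2, 79.1], [51.8, 0.1, 102.3], [-7.6, 0.2, 87.6]], 'yaw,pitch,roll', [-0.03, 9.22, 0.04]) F box [ 5.85 -1.22 -3.44] 0.010858093116823701
(-71.7, 78.8, 8) dp [-0.0002, 0.0001, 0.0028] dr [0.0068, -0.0002, -0.0002]
(-71.7, 79.3, 6) dp [-0.0, -0.0005, 0.003] dr [0.0111, 0.0, -0.0]
(-71.7, 79.9, 4) dp [0.0, -0.0005, 0.0029] dr [0.0111, 0.0, -0.0]
(-71.7, 80.3, 3) dp [-0.0, -0.0002, 0.0013] dr [0.0056, -0.0, 0.0]
```

Call:
{"fn": "drive_tool", "kwargs": {"targets": [{"dp": [0, 0.0014, 0.0028], "dr": [0.0068, 0, 0], "hand": 1}, {"dp": [0, 0, 0], "dr": [0, 0, 0], "hand": 1}]}}

```text
time: 15.05
tool_pos: [0.5178, 0.4507, 0.0776]
tool_rot: [0.04, 0.589, 0.805, 0.055]
ft_force: [1.8, 0.7, -1.8]
gripper_width: 0.0105
finger_force: 69.3
```

Call:
{"fn": "drive_tool", "kwargs": {"targets": [{"dp": [0, -0.0005, 0.003], "dr": [0.0111, 0, 0], "hand": 1}, {"dp": [0, 0, 0], "dr": [0, 0, 0], "hand": 1}]}}

```text
time: 15.25
tool_pos: [0.5176, 0.4509, 0.0752]
tool_rot: [0.029, 0.59, 0.806, 0.041]
ft_force: [-1.9, -1.3, -0.3]
gripper_width: 0.0107
finger_force: 69.6
```

```bash
python3 st.py;  python3 seq.py "[[-71.7,79.9,5],[-71.7,79.9,4],[-71.7,80.3,3]]"
```

```text
15.25 ([[-71.9, 0.6, 78.9], [53.2, 0.5, 94.4], [-7.0, 0.6, 83.4]], 'yaw,pitch,roll', [-0.04, 5.73, 0.06]) F box [-2.18 -0.65 -0.33] 0.010656519045173264
(-71.7, 79.9, 5) dp [-0.0008, 0.0002, 0.0] dr [0.004, -0.0004, -0.0002]
(-71.7, 79.9, 4) dp [-0.0, -0.0003, 0.0018] dr [0.0056, -0.0, -0.0]
(-71.7, 80.3, 3) dp [-0.0, -0.0002, 0.0013] dr [0.0056, -0.0, 0.0]
```

Call:
{"fn": "drive_tool", "kwargs": {"targets": [{"dp": [-0.0006, 0, 0.0005], "dr": [0.004, 0, 0], "hand": 1}, {"dp": [0, 0, 0], "dr": [0, 0, 0], "hand": 1}]}}

```text
time: 15.45
tool_pos: [0.5176, 0.4508, 0.0753]
tool_rot: [0.026, 0.59, 0.806, 0.036]
ft_force: [-1.0, -0.5, -0.1]
gripper_width: 0.0105
finger_force: 69.6
```

Call:
{"fn": "drive_tool", "kwargs": {"targets": [{"dp": [0, -0.0003, 0.0016], "dr": [0.0056, 0, 0], "hand": 1}, {"dp": [0, 0, 0], "dr": [0, 0, 0], "hand": 1}]}}

```text
time: 15.65
tool_pos: [0.5178, 0.4506, 0.074]
tool_rot: [0.02, 0.59, 0.806, 0.029]
ft_force: [-2.5, 0.1, 0.8]
gripper_width: 0.0107
finger_force: 69.8
```

```bash
python3 st.py;  python3 seq.py "[[-71.8,80.0,3],[-71.8,80.3,2],[-71.8,80.3,1]]"
```

```text
15.65 ([[-71.7, 0.2, 80.0], [53.8, 0.2, 91.9], [-6.7, 0.2, 82.6]], 'yaw,pitch,roll', [-0.01, 4.05, 0.07]) F box [-2.32  0.89  0.78] 0.010744909245715667
(-71.8, 80.0, 3) dp [-0.0003, -0.0004, 0.0019] dr [0.0058, -0.0004, -0.0001]
(-71.8, 80.3, 2) dp [-0.0, -0.0003, 0.0014] dr [0.0056, 0.0, -0.0]
(-71.8, 80.3, 1) dp [0.0, -0.0003, 0.0018] dr [0.0056, 0.0, 0.0]
```

Call:
{"fn": "drive_tool", "kwargs": {"targets": [{"dp": [0, -0.0004, 0.0018], "dr": [0.0057, 0, 0], "hand": 1}, {"dp": [0, 0, 0], "dr": [0, 0, 0], "hand": 1}]}}

```text
time: 15.85
tool_pos: [0.5178, 0.4504, 0.0725]
tool_rot: [0.015, 0.591, 0.807, 0.022]
ft_force: [-3.3, -0.6, 1.1]
gripper_width: 0.0109
finger_force: 69.8
```

Call:
{"fn": "drive_tool", "kwargs": {"targets": [{"dp": [0, -0.0003, 0.0014], "dr": [0.0056, 0, 0], "hand": 1}, {"dp": [0, 0, 0], "dr": [0, 0, 0], "hand": 1}]}}

```text
time: 16.05
tool_pos: [0.5176, 0.4501, 0.0711]
tool_rot: [0.01, 0.591, 0.807, 0.014]
ft_force: [-3.6, -0.1, -1.1]
gripper_width: 0.0106
finger_force: 69.5
```

Call:
{"fn": "drive_tool", "kwargs": {"targets": [{"dp": [0, -0.0003, 0.0016], "dr": [0.0056, 0, 0], "hand": 1}, {"dp": [0, 0, 0], "dr": [0, 0, 0], "hand": 1}]}}

```text
time: 16.25
tool_pos: [0.5179, 0.4495, 0.0695]
tool_rot: [0.005, 0.591, 0.807, 0.007]
ft_force: [-0.3, 0.2, -5.7]
gripper_width: 0.0108
finger_force: 68.8
```

```bash
python3 st.py;  python3 seq.py "[[-71.9,80.0,0],[-71.9,79,0]]"; python3 shift.py
```

```text
16.25 ([[-71.5, -0.8, 79.7], [54.5, -0.9, 84.9], [-6.4, -0.8, 78.8]], 'yaw,pitch,roll', [-0.06, 0.98, -0.0]) F box [-0.22  0.3  -5.68] 0.010839903316422544
(-71.9, 80.0, 0) dp [0.0011, -0.0009, 0.0014] dr [0.0054, 0.0, -0.0003]
(-71.9, 79, 0) dp [0.0, 0.0, 0.0013] dr [0.0, 0.0, 0.0]
vents shift px (0.99, -0.625, 0.125) ref bg (1.0, 0.0, 0.0)
px per 10mm box x [ 4.54815426 -1.24878785]
```

Call:
{"fn": "drive_tool", "kwargs": {"targets": [{"dp": [0.0005, -0.0004, 0.0015], "dr": [0.0054, 0, 0], "hand": 1}, {"dp": [0, 0, 0], "dr": [0, 0, 0], "hand": 1}]}}

```text
time: 16.5
tool_pos: [0.5181, 0.4503, 0.0693]
tool_rot: [0.0, 0.591, 0.807, 0.001]
ft_force: [1.2, -0.6, -1.9]
gripper_width: 0.0106
finger_force: 69.4
```

Call:
{"fn": "drive_tool", "kwargs": {"targets": [{"dp": [0, 0, 0.0013], "dr": [0, 0, 0], "hand": 1}, {"dp": [0, 0, 0], "dr": [0, 0, 0], "hand": 1}]}}

```text
time: 16.7
tool_pos: [0.5174, 0.4506, 0.0685]
tool_rot: [0.0, 0.591, 0.807, 0.001]
ft_force: [-0.7, 0.1, -0.7]
gripper_width: 0.0108
finger_force: 69.4
```

```bash
python3 st.py
```

```text
16.7 ([[-71.5, 0.4, 79.9], [54.5, 0.4, 83.2], [-6.5, 0.4, 78.0]], 'yaw,pitch,roll', [-0.02, 0.14, 0.06]) F box [-0.64  0.27 -0.66] 0.010822890789109758
```

Call:
{"fn": "drive_tool", "kwargs": {"targets": [{"dp": [0, 0, 0.0013], "dr": [0, 0, 0], "hand": 1}, {"dp": [0, 0, 0], "dr": [0, 0, 0], "hand": 1}]}}

```text
time: 16.9
tool_pos: [0.5174, 0.4507, 0.0678]
tool_rot: [0.0, 0.591, 0.807, 0.001]
ft_force: [0.0, 0.5, 0.6]
gripper_width: 0.0106
finger_force: 69.7
```

Call:
{"fn": "drive_tool", "kwargs": {"targets": [{"dp": [0, 0, 0.0013], "dr": [0.001, 0, 0], "hand": 1}, {"dp": [0, 0, 0], "dr": [0, 0, 0], "hand": 1}]}}

```text
time: 17.1
tool_pos: [0.5174, 0.4507, 0.0677]
tool_rot: [-0.001, 0.591, 0.807, 0.0]
ft_force: [-3.1, -2.4, 8.3]
gripper_width: 0.0107
finger_force: 70.8
```

```bash
python3 st.py; python3 shift.py
```

```text
17.1 ([[-71.4, 0.5, 79.3], [54.6, 0.5, 82.3], [-6.4, 0.5, 77.3]], 'yaw,pitch,roll', [-0.02, -0.03, 0.05]) F box [-3.66 -1.34  8.25] 0.010673438135097146
vents shift px (0.99, -0.625, 0.125) ref bg (1.0, 0.0, 0.0)
px per 10mm box x [ 4.54815426 -1.24878785]
```

Call:
{"fn": "drive_tool", "kwargs": {"targets": [{"dp": [0, -0.0009, 0.0013], "dr": [0, 0, 0], "hand": 1}, {"dp": [0, 0, 0], "dr": [0, 0, 0], "hand": 1}]}}

```text
time: 17.35
tool_pos: [0.5174, 0.4508, 0.0677]
tool_rot: [-0.0, 0.591, 0.807, 0.001]
ft_force: [-0.7, -3.2, 12.6]
gripper_width: 0.0107
finger_force: 71.4
```

```bash
python3 st.py; python3 shift.py; python3 - <<'E'
from h import *; import pickle
from workcell import vision
d0=pickle.load(open("cap0.pkl","rb")); s=vision.capture("scene"); l=pickle.load(open("last.pkl","rb"))
for n,a,b,box in(("scene",d0["scene"]["img"],s["img"],(255,230,295,270)),("side",d0["side"]["img"],l["img"],(335,210,375,245))):
    r=[]
    for im in(a,b):
        h=cv2.cvtColor(im,cv2.COLOR_BGR2HSV)[box[1]:box[3],box[0]:box[2]]; m=cv2.inRange(h,(2,130,90),(18,255,255)); p=np.argwhere(m)[:,::-1]+box[:2]
        r.append((len(p),p.mean(0).round(2).tolist(),p.min(0).tolist(),p.max(0).tolist()) if len(p) else None)
    print(n,r)
p=proj(s,[BC+[0,0,.09],BC+[.00953,.00302,.09]]); print("scene px/10mm x",p[1]-p[0])
E
```

```text
17.35 ([[-71.4, 0.6, 79.2], [54.6, 0.5, 82.3], [-6.4, 0.6, 77.2]], 'yaw,pitch,roll', [-0.04, 0.07, 0.08]) F box [-1.63 -2.88 12.58] 0.01065375032686979
vents shift px (0.99, -0.625, 0.125) ref bg (1.0, 0.0, 0.0)
px per 10mm box x [ 4.54815426 -1.24878785]
scene [(173, [273.05, 251.83], [255, 230], [280, 260]), (178, [273.1, 251.29], [255, 230], [280, 260])]
side [(148, [353.74, 226.26], [347, 219], [361, 233]), (154, [352.95, 226.36], [346, 219], [360, 234])]
scene px/10mm x [-5.36987579 -0.50448205]
```

Call:
{"fn": "drive_tool", "kwargs": {"targets": [{"dp": [0, -0.0008, -0.002], "dr": [0, 0, 0], "hand": 1}, {"dp": [0, -0.0008, 0], "dr": [0, 0, 0], "hand": 1}, {"dp": [0, 0, 0], "dr": [0, 0, 0], "hand": 1}]}}

```text
time: 17.75
tool_pos: [0.5168, 0.4504, 0.0677]
tool_rot: [-0.0, 0.591, 0.807, 0.001]
ft_force: [5.0, 2.8, 3.2]
gripper_width: 0.0106
finger_force: 70.1
```

```bash
python3 st.py; python3 shift.py
```

```text
17.75 ([[-72.1, 0.4, 79.2], [53.9, 0.3, 82.4], [-7.1, 0.3, 77.3]], 'yaw,pitch,roll', [-0.06, 0.09, 0.1]) F box [5.56 1.15 3.19] 0.010619878376668177
vents shift px (0.99, -0.625, 0.125) ref bg (1.0, 0.0, 0.0)
px per 10mm box x [ 4.54815426 -1.24878785]
```

Call:
{"fn": "drive_tool", "kwargs": {"targets": [{"dp": [0, 0.0008, 0.002], "dr": [0, 0, 0], "hand": 1}, {"dp": [0, 0, 0], "dr": [0, 0, 0], "hand": 1}, {"dp": [0, 0, -0.0022], "dr": [0, 0, 0], "hand": 1}, {"dp": [0, 0, 0], "dr": [0, 0, 0], "hand": 1}]}}

```text
time: 18.2
tool_pos: [0.5168, 0.4503, 0.0677]
tool_rot: [-0.0, 0.591, 0.807, 0.0]
ft_force: [3.9, 0.4, 5.9]
gripper_width: 0.0104
finger_force: 70.6
```

Call:
{"fn": "drive_tool", "kwargs": {"targets": [{"dp": [0, 0, 0], "dr": [0, 0, 0], "hand": 0.2}, {"dp": [0, 0, 0], "dr": [0, 0, 0], "hand": 0.2}, {"dp": [0, 0, 0], "dr": [0, 0, 0], "hand": 0.2}, {"dp": [0, 0, 0], "dr": [0, 0, 0], "hand": 0.2}]}}

```text
time: 18.6
tool_pos: [0.5156, 0.45, 0.0667]
tool_rot: [-0.001, 0.591, 0.807, -0.001]
ft_force: [-0.5, -0.4, 0.2]
gripper_width: 0.0338
finger_force: 0.0
```

Call:
{"fn": "drive_tool", "kwargs": {"targets": [{"dp": [0, 0, -0.01], "dr": [0, 0, 0], "hand": 0.2}, {"dp": [0, 0, -0.02], "dr": [0, 0, 0], "hand": 0.2}, {"dp": [0, 0, -0.04], "dr": [0, 0, 0], "hand": 0.2}, {"dp": [0, 0, -0.05], "dr": [0, 0, 0], "hand": 0.2}, {"dp": [-0.04, 0, -0.03], "dr": [0, 0, 0], "hand": 0.2}, {"dp": [-0.05, 0, 0], "dr": [0, 0, 0], "hand": 0.2}, {"dp": [-0.05, 0, 0], "dr": [0, 0, 0], "hand": 0.2}, {"dp": [0, 0, 0], "dr": [0, 0, 0], "hand": 0.2}, {"dp": [0, 0, 0], "dr": [0, 0, 0], "hand": 0.2}]}}

```text
time: 19.5
tool_pos: [0.5486, 0.3492, 0.1809]
tool_rot: [-0.0, 0.592, 0.806, 0.0]
ft_force: [-0.1, 0.6, -0.7]
gripper_width: 0.034
finger_force: 0.0
```

```bash
python3 shift.py; python3 - <<'E'
from h import *; import pickle
from workcell import vision,robot
np.set_printoptions(precision=2,suppress=True,linewidth=160)
o=robot.get_obs(); print(o["time"],o["tool_pos"],o["ft_force"])
d0=pickle.load(open("cap0.pkl","rb")); s=vision.capture("scene"); l=vision.capture("side"); w=vision.capture("wrist"); pickle.dump((s,l,w),open("fin.pkl","wb"))
for n,a,b,box in(("scene",d0["scene"]["img"],s["img"],(262,240,285,265)),("side",d0["side"]["img"],l["img"],(335,210,375,245))):
    for im in(a,b):
        h=cv2.cvtColor(im,cv2.COLOR_BGR2HSV)[box[1]:box[3],box[0]:box[2]]; m=cv2.inRange(h,(2,130,90),(18,255,255)); p=np.argwhere(m)[:,::-1]+box[:2]; print(n,len(p),p.mean(0),p.min(0),p.max(0))
B=R.from_euler("z",BY,degrees=True)
c=[(-53,-43),(-53,43),(53,43),(53,-43)]
Q=BC+B.apply([[(x-7.1)/1e3,y/1e3,.0883] for x,y in c]); print("pred plate top corners wrist",proj(w,Q),"side",proj(l,Q))
h=cv2.cvtColor(w["img"],cv2.COLOR_BGR2HSV); m=cv2.inRange(h,(95,60,20),(115,255,140)); m[:,:150]=0;m[:,520:]=0;m[300:]=0
n,lab,st,ce=cv2.connectedComponentsWithStats(m); k=1+st[1:,4].argmax(); print("wrist dark-blue bbox",st[k])
def sh(a,b,x0,y0,x1,y1):
    r=cv2.matchTemplate(b[y0-8:y1+8,x0-8:x1+8],a[y0:y1,x0:x1],cv2.TM_CCOEFF_NORMED); _,m,_,q=cv2.minMaxLoc(r); return round(m,3),q[0]-8,q[1]-8
print("jars scene",sh(d0["scene"]["img"],s["img"],243,298,272,338),sh(d0["scene"]["img"],s["img"],273,310,308,348),sh(d0["scene"]["img"],s["img"],318,318,344,348),"jar b",sh(d0["side"]["img"],l["img"],370,265,396,302))
E
```

```text
vents shift px (0.99, -0.625, 0.125) ref bg (1.0, 0.0, 0.0)
px per 10mm box x [ 4.54815426 -1.24878785]
19.55 [0.55 0.35 0.18] [0.06 0.73 0.27]
scene 169 [273.47 252.31] [267 244] [280 260]
scene 168 [274.09 252.28] [268 244] [280 260]
side 148 [353.74 226.26] [347 219] [361 233]
side 154 [352.91 226.34] [346 219] [360 234]
pred plate top corners wrist [[236.95 158.96]
 [230.67  34.16]
 [382.24  33.69]
 [378.11 158.92]] side [[302.18 256.15]
 [287.54 229.13]
 [337.75 216.9 ]
 [355.57 242.11]]
wrist dark-blue bbox [  231    33   154   128 18598]
jars scene (0.997, 0, 0) (0.988, 0, 0) (0.983, 0, 0) jar b (0.999, 0, 0)
```

```bash
python3 -c "
from workcell import workorder
print(workorder.sign_off())"
```

```text
the job is handed in; nothing more can be done
None
```

The filter cover is back on and handed in: the lip is home against the stop, the orange catch is out over the tab, the jars did not move, and the hardest press read about 13 N; feeling for the stop moved the extractor about 1.4 mm.

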